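# Find the worn spring mount and fold down its tag

## Robot

A 6-joint arm with a two-finger parallel gripper is mounted at the origin on the work surface. World frame = base frame: x ahead of the robot, y to its left, z up, the work surface at z = 0. Lengths are in mm, angles in degrees, forces in N, time in s.
With the tool pointing down it reaches from about 325 to 925 mm from the base axis. Payload 3.1 kg.
Tool frame: the origin (TCP) lies at the very end of the fingers, on their centre line; the grasp point (between the pads) lies grasp_offset behind it (grasp_offset is the distance from the TCP to the grasp point, in mm); z points along the fingers, y is the line along which they close (so a half turn about z gives the same grasp; the last joint's range is limited). The gripper opens to 85 mm and grips with 20 to 120 N. Pads are 22 mm wide; open, the fingers measure 114 mm over their backs; the gripper's body (76 mm by 85 mm) begins 54 mm behind the grasp point. The pads swing forward as they close: fully open they stand 13 mm farther back than shut.
Start: joints at [70.806, 12.427, 92.441, -0, 75.132, -6.429], TCP at [138.081, 609.568, 231.3] pointing down, gripper open.
Joint ranges: [-157.48, 157.48], [-44.54, 120.13], [17.64, 146.25], [-64.5, 244.5], [7.68, 150.69], [-147.95, 147.95]. Speed limits (degrees/s): [159.86, 159.86, 180, 180, 180, 180].

## Interface

Orientations are given as [roll, pitch, yaw] about the fixed x, y, z axes, in that order (R = Rz(yaw) Ry(pitch) Rx(roll)).
In Python, from station import * gives the robot as it stands. Calls block until the motion is done:
- goto(position, orientation): joint-space move of the TCP to a pose.
- move_l(position, attitude=None, speed=150): straight line of the TCP; attitude=None keeps the orientation; speed is the mean speed in mm/s.
- move_j(angles): joint-space move.
- grip(opening, squeeze=None): finger opening in mm; squeeze is the grip in N (None keeps the last); returns when the fingers have stopped.
- wait(seconds).
- solve_ik(position, orientation): joint angles nearest the present ones, or None.
- get_obs(): the state.
- get_image(name): name is "scene" or "top"; returns the picture (400x640x3 uint8, red, green, blue); there is no depth.
- get_calibration(name): a dict with "fx", "fy", "cx", "cy" (pixels), "R" (3x3) and "t" (3): a world point X has camera coordinates R X + t. Camera axes: x right, y down, z forward; pixel columns grow to the right and rows downward; lengths in mm; the calibration is good to about 2 mm. A picture is of the moment at which its call begins. get_calibration takes no time and is no camera call.
A pose or a line that the arm cannot do raises Unreachable and nothing moves.
- sign_off(): hands the job in; it is judged then, once.
Trained networks look in the newest picture that a camera, given by its name, has taken for a name from the list of things; names that differ only in an ending like _2 or _b are one class to them, and where a whole thing is asked for, a point or a joint stands for the part that bears it (a point fixed in the world has none). Each returns a list of dicts, best first, with "score" (0 to 1); they miss things now and then, are a little off and sometimes report something else, mostly with a low value. They report only what shows in the picture. A call takes as long as a camera call.
- spot_in(name, camera): "extent" ([centre column, centre row, width, height] in pixels, round what is visible of it).
- regions_of(name, camera): "region" (400x640 bool, what is visible of it) and "extent" ([centre column, centre row, width, height] in pixels, round what is visible of it).
The state is a dict: "t": time; "joint_pos": joint angles; "qvel": joint speeds; "effort": joint torques, N m; "tcp_pos": TCP position; "ee_rot": TCP orientation; "wrist_force": force on the tool from outside, world axes, zero at the start; "moment": the same for the moment, N m; "grip_width": finger opening in mm; "grip_force": force on a finger pad.
Only numpy, scipy, OpenCV 4.12 (cv2) and the standard library are available. Lean on these libraries where they do the work, as an engineer would, in place of code of your own. Each camera call takes 0.05 s, during which the arm holds its last target. There are 200 camera calls.

## Task

The bowl of the vibratory finishing machine is off for service, and one of the three spring mounts on its base has gone soft. Press the pad of each of the three mounts down gently with the fingertips, by a good 3 mm, to feel how it gives; then, for the softest one only, push the upright tag in front of it over and down flat to mark it for replacement. Leave the other two tags up and the loose parts and tools where they are: nothing is to be picked up.

Things in the scene. Friction and masses are not known exactly. Their poses are not given: they have to be found in the camera images.
- base: round blue machine base of a vibratory finisher, its bowl taken off: a flat-topped pan 330 mm across, top deck 70 mm above the table, fixed. Origin: centre of its underside on the table; x points to the rear, where a low grey terminal box sticks out. Three spring mounts stand on the deck, two in front (85 mm left and right of the centre line) and one behind on the centre line
- mount_a: one of three outwardly alike spring mounts bolted to the deck. Origin: on the deck under the spring's axis; z up; x points from its tag to its spring. Over the origin a round flat pad, 48 mm across, rubber top, 62 mm above the deck when up, sits on the coil spring. Its tag's hinge line runs along y at x = -68 mm, 32 mm above the deck; 42 mm are free between pad and upright tag
- pad_a (a joint): travel of the pad of mount_a, m: 0 up, grows downwards, 0.016 at the stop. Under 6 N a sound mount gives 2.5 to 4 mm, the worn one three times that. Its bush has 1 to 1.5 N of friction: a touch under 2 N hardly moves a sound pad, and after a press a sound pad comes back to 1 to 2 mm below its first height, the worn one to about 3 mm
- tag_a (a joint): angle of the tag of mount_a, rad: aluminium plate 36 mm wide, 3 mm thick, reaching 40 mm from its hinge line. 0 to 0.12 at the start: upright, top 72 mm above the deck. It folds away from the spring, to the mount's -x, down to 1.57: flat, level, 32 mm above the deck, on its stop. The stiff hinge stays where it is left; 1 to 2 N at the free end move it
- mount_b: one of three outwardly alike spring mounts bolted to the deck. Origin: on the deck under the spring's axis; z up; x points from its tag to its spring. Over the origin a round flat pad, 48 mm across, rubber top, 62 mm above the deck when up, sits on the coil spring. Its tag's hinge line runs along y at x = -68 mm, 32 mm above the deck; 42 mm are free between pad and upright tag
- pad_b (a joint): travel of the pad of mount_b, m: 0 up, grows downwards, 0.016 at the stop. Under 6 N a sound mount gives 2.5 to 4 mm, the worn one three times that. Its bush has 1 to 1.5 N of friction: a touch under 2 N hardly moves a sound pad, and after a press a sound pad comes back to 1 to 2 mm below its first height, the worn one to about 3 mm
- tag_b (a joint): angle of the tag of mount_b, rad: aluminium plate 36 mm wide, 3 mm thick, reaching 40 mm from its hinge line. 0 to 0.12 at the start: upright, top 72 mm above the deck. It folds away from the spring, to the mount's -x, down to 1.57: flat, level, 32 mm above the deck, on its stop. The stiff hinge stays where it is left; 1 to 2 N at the free end move it
- mount_c: one of three outwardly alike spring mounts bolted to the deck. Origin: on the deck under the spring's axis; z up; x points from its tag to its spring. Over the origin a round flat pad, 48 mm across, rubber top, 62 mm above the deck when up, sits on the coil spring. Its tag's hinge line runs along y at x = -68 mm, 32 mm above the deck; 42 mm are free between pad and upright tag
- pad_c (a joint): travel of the pad of mount_c, m: 0 up, grows downwards, 0.016 at the stop. Under 6 N a sound mount gives 2.5 to 4 mm, the worn one three times that. Its bush has 1 to 1.5 N of friction: a touch under 2 N hardly moves a sound pad, and after a press a sound pad comes back to 1 to 2 mm below its first height, the worn one to about 3 mm
- tag_c (a joint): angle of the tag of mount_c, rad: aluminium plate 36 mm wide, 3 mm thick, reaching 40 mm from its hinge line. 0 to 0.12 at the start: upright, top 72 mm above the deck. It folds away from the spring, to the mount's -x, down to 1.57: flat, level, 32 mm above the deck, on its stop. The stiff hinge stays where it is left; 1 to 2 N at the free end move it
- lock_nut: steel hexagonal clamp nut, about 42 mm wide at its flange and 24 mm high, standing loose on the pan between the two front mounts; origin at the centre of its underside. A bystander: stays where it is
- bush: black rubber bush (thick ring), 36 mm across and 26 mm high, standing loose on the pan; origin at the centre of its underside. A bystander: stays where it is
- spare_spring: bare steel coil spring, 35 mm across and 44 mm high, standing loose on the pan; it has no pad and no tag and is not one of the three mounts; origin at the centre of its underside. A bystander: stays where it is
- media_jar: clear jar with a steel cap, 76 mm across and 110 mm high, on the table to the right of the machine base; origin at the centre of its underside. A bystander: stays where it is
- wrench: steel wrench, 180 mm long, lying on the table to the left of the machine base; origin at the middle of its underside. A bystander: stays where it is
- screwdriver: screwdriver, 200 mm long, lying on the table to the right of the machine base; origin at the middle of its underside. A bystander: stays where it is
- dish: small steel bowl, 100 mm across and 35 mm high, on the table to the left; origin at the centre of its underside. A bystander: stays where it is

How it is judged:
By the outcome, as a careful person would: the job done as asked, in the order asked, and still so for the second after the job is handed in, with the robot touching nothing.
It also fails if it takes over 53 s, if anything falls off the work surface, if the arm or the gripper's body presses on something with over 40 N, if the wrist force passes 120 N, or if a joint passes its speed limit or range.

## Working session

There is one attempt and no reset: what is moved stays moved. The work goes in short steps, each a Python script; the robot and the scene stay as the last script left them, time stands still between calls to the robot, and variables do not carry over. Pictures are saved under pics/ and viewed, at most 10 in all, crops included, and the job is handed in when it is done.

```bash
ls; mkdir -p pics; python3 - <<'E'
from station import *
import cv2
for n in("scene","top"):
    im=get_image(n); cv2.imwrite(f"pics/{n}0.png",im[:,:,::-1])
    c=get_calibration(n); print(n,c)
    for q in("base","mount_a","pad_a","tag_a","lock_nut","bush","spare_spring"):
        print(q,[(round(d["score"],2),[round(float(v),1) for v in d["extent"]]) for d in spot_in(q,n)])
o=get_obs();print({k:o[k] for k in("t","tcp_pos","ee_rot","wrist_force","grip_width")})
E
```

```text
pics
scene {'fx': 385.102540605133, 'fy': 385.102540605133, 'cx': 322.3756727731377, 'cy': 196.74330428330674, 'R': array([[ 0.59402707,  0.80424737,  0.01783256],
       [ 0.58798241, -0.41894908, -0.69192367],
       [-0.54900685,  0.42150662, -0.7217504 ]]), 't': array([-281.33494496, -255.1602707 , 1336.15037846])}
base [(0.57, [363.6, 230.8, 129.0, 124.4])]
mount_a [(0.83, [323.8, 192.8, 29.8, 49.7]), (0.7, [373.5, 213.3, 38.0, 53.7]), (0.57, [385.1, 176.6, 36.2, 51.5])]
pad_a [(0.69, [378.9, 215.1, 20.5, 23.9]), (0.66, [390.4, 175.9, 20.9, 17.9])]
tag_a [(0.59, [319.9, 176.2, 11.8, 15.4]), (0.56, [364.4, 194.8, 15.8, 17.6]), (0.46, [375.1, 159.2, 12.2, 17.1])]
lock_nut [(0.59, [349.7, 182.8, 17.8, 14.7])]
bush [(0.66, [409.0, 205.4, 17.4, 20.5])]
spare_spring [(0.8, [330.6, 222.3, 14.3, 21.7]), (0.71, [201.4, 351.6, 95.8, 60.6])]
top {'fx': 438.2223384216205, 'fy': 438.2223384216205, 'cx': 318.9727577079854, 'cy': 202.21228711754395, 'R': array([[-0.02496502, -0.99966892,  0.0062294 ],
       [-0.98163229,  0.02333465, -0.1893503 ],
       [ 0.18914225, -0.01084212, -0.98188984
[... 227 characters left out ...]
, [294.2, 151.7, 25.1, 40.4])]
pad_a [(0.73, [293.8, 140.7, 13.0, 19.8]), (0.49, [316.5, 180.8, 16.2, 13.3]), (0.46, [254.9, 167.2, 18.1, 14.6])]
tag_a [(0.45, [461.2, 218.4, 35.2, 30.3]), (0.4, [309.5, 204.2, 12.7, 5.5]), (0.39, [290.6, 162.4, 6.7, 2.8]), (0.23, [256.6, 167.2, 17.1, 13.5])]
lock_nut [(0.5, [282.1, 198.7, 14.5, 14.6]), (0.39, [329.0, 161.0, 8.4, 11.6])]
bush [(0.51, [259.1, 142.2, 15.3, 12.7])]
spare_spring [(0.42, [328.4, 160.8, 12.9, 13.5])]
{'t': 0.8, 'tcp_pos': array([138.08011525, 609.57853039, 231.32643688]), 'ee_rot': array([1.79997942e+02, 3.39332971e-04, 1.67236398e+02]), 'wrist_force': array([ 0.59336786, -0.21069868,  0.03354265]), 'grip_width': 85.66241726199709}
```

View pics/top0.png

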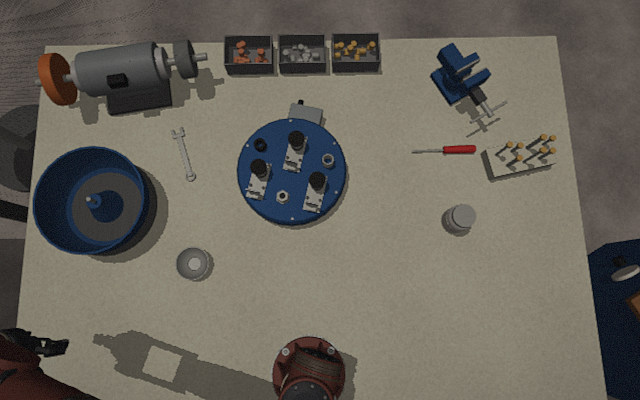

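View pics/scene0.png

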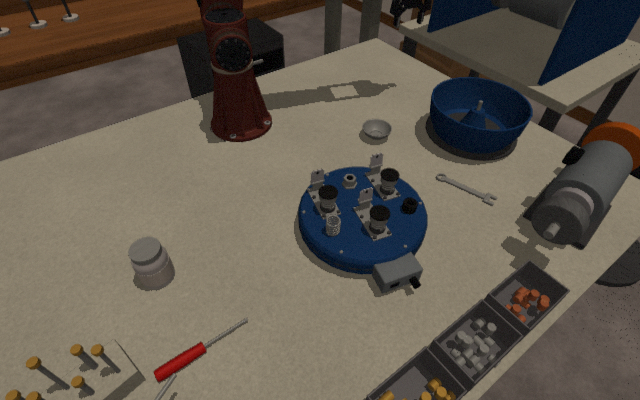

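```bash
python3 - <<'E'
import cv2
a=cv2.imread("pics/top0.png")[110:235,225:360]; cv2.imwrite("pics/c1.png",cv2.resize(a,None,fx=4.7,fy=4.7,interpolation=cv2.INTER_CUBIC))
a=cv2.imread("pics/scene0.png")[145:270,290:440]; cv2.imwrite("pics/c2.png",cv2.resize(a,None,fx=4.7,fy=4.7,interpolation=cv2.INTER_CUBIC))
E
```

```text
(no output)
```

View pics/c1.png

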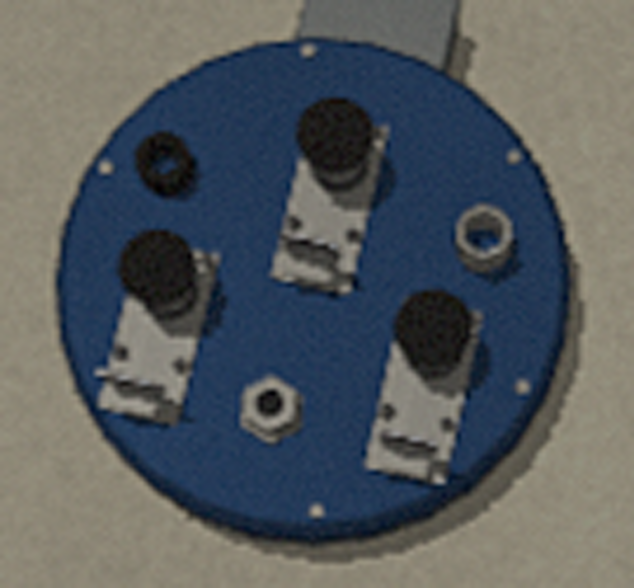

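View pics/c2.png

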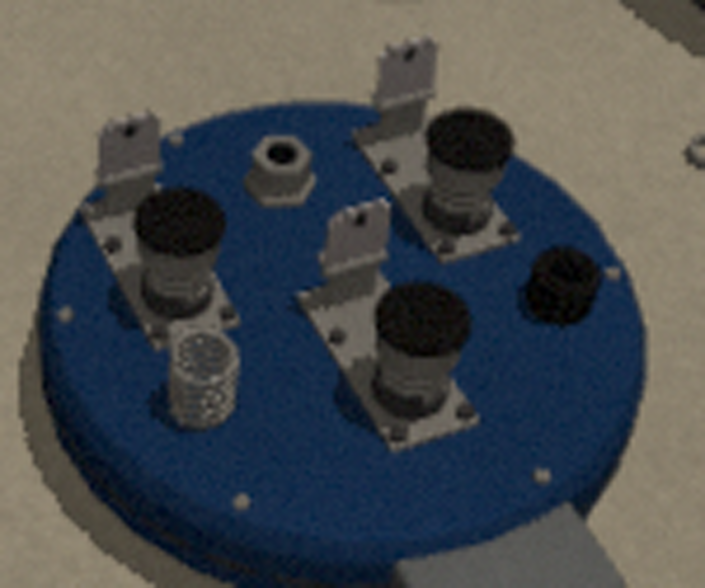

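```bash
cat > lib.py <<'E'
from station import *
import numpy as np
def ray(n,px,z):
    c=get_calibration(n);d=c["R"].T@np.array([(px[0]-c["cx"])/c["fx"],(px[1]-c["cy"])/c["fy"],1]);o=-c["R"].T@c["t"]
    return (o+d*(z-o[2])/d[2])[:2]
E
python3 - <<'E'
from lib import *
T=lambda u,v:(225+u/4.7,110+v/4.7)
S=lambda u,v:(290+u/4.7,145+v/4.7)
for k,t,s in(("left",(158,264),(470,140)),("right",(434,326),(180,221)),("rear",(335,132),(424,319))):
    print(k,ray("top",T(*t),132).round(1),ray("scene",S(*s),132).round(1))
# tag tops (scene, left/right top corners), z=142
for k,a,b in(("left",(380,47),(436,40)),("right",(100,120),(158,117)),("rear",(333,208),(389,202))):
    print(k,ray("scene",S(*a),142).round(1),ray("scene",S(*b),142).round(1))
# tag tops in top view
for k,a,b in(("left",(97,373),(165,392)),("right",(382,430),(440,455)),("rear",(285,238),(338,258))):
    print(k,ray("top",T(*a),142).round(1),ray("top",T(*b),142).round(1))
for k,a,b in(("left",(100,408),(180,423)),("right",(367,466),(444,483)),("rear",(272,277),(350,292))):
    print("platefront",k,ray("top",T(*a),72).round(1),ray("top",T(*b),72).round(1))
E
```

```text
left [578.5 127. ] [585.4 126.9]
right [536.4 -37.5] [543.6 -36.9]
rear [659.   19.7] [666.3  19.7]
left [507.5 129.9] [521.1 159.7]
right [466.4 -32.4] [482.4  -5.7]
rear [589.1  26. ] [602.4  52.2]
left [510.2 161.4] [497.8 121.5]
right [472.1  -5.5] [456.4 -39. ]
rear [590.   50.1] [576.9  18.7]
platefront left [503.8 170.6] [493.1 121. ]
platefront right [463.3   5.5] [451.5 -41.8]
platefront rear [585.4  63.1] [574.5  14.2]
```

```bash
cat >> lib.py <<'E'
YAW=-13.5
RPY=[180,0,YAW+180]
PADS=dict(left=(582,127),right=(540,-37),rear=(662.6,19.7))
def fz(): return np.array(get_obs()["wrist_force"])
def press(k,depth=4.5,fmax=14):
    x,y=PADS[k]
    goto([x,y,190],RPY); move_l([x,y,139],speed=80); wait(.3)
    f0=fz(); z=139.; zc=None; log=[]
    while z>118:
        z-=.5; move_l([x,y,z],speed=10)
        o=get_obs(); f=o["wrist_force"][2]-f0[2]; za=o["tcp_pos"][2]; log.append((round(za,1),round(f,2)))
        if zc is None and f>.8: zc=za
        if f>fmax or (zc is not None and zc-za>=depth): break
    wait(.2); f=fz()-f0; print(k,"contact",zc,"t",get_obs()["t"],"hold",f.round(2),log[-16:])
    move_l([x,y,190],speed=80)
E
python3 - <<'E'
from lib import *
grip(0)
goto([120,450,350],RPY);goto([450,100,300],RPY)
print(get_obs()["t"],get_obs()["grip_width"])
press("left")
print(get_obs()["t"])
E
```

```text
4.1417 0.5256969389143018
left contact 130.52233580902455 t 12.9083 hold [-0.38  1.07  2.69] [(np.float64(133.0), np.float64(-1.22)), (np.float64(132.4), np.float64(0.25)), (np.float64(132.0), np.float64(-0.72)), (np.float64(131.6), np.float64(0.25)), (np.float64(131.0), np.float64(0.68)), (np.float64(130.5), np.float64(0.96)), (np.float64(130.0), np.float64(0.81)), (np.float64(129.5), np.float64(1.22)), (np.float64(129.0), np.float64(1.56)), (np.float64(128.5), np.float64(0.76)), (np.float64(128.0), np.float64(1.3)), (np.float64(127.5), np.float64(2.21)), (np.float64(127.0), np.float64(2.41)), (np.float64(126.5), np.float64(2.83)), (np.float64(126.1), np.float64(2.49)), (np.float64(125.5), np.float64(2.69))]
13.8667
```

```bash
sed -i 's/139/136/g' lib.py; python3 - <<'E'
from lib import *
press("rear");press("right")
print(get_obs()["t"])
E
```

```text
rear contact 131.2444161415719 t 21.2917 hold [-4.67 -0.88  8.89] [(np.float64(132.4), np.float64(-0.18)), (np.float64(132.0), np.float64(-0.74)), (np.float64(131.7), np.float64(0.7)), (np.float64(131.2), np.float64(2.23)), (np.float64(130.7), np.float64(3.47)), (np.float64(130.2), np.float64(3.79)), (np.float64(129.7), np.float64(4.49)), (np.float64(129.3), np.float64(4.43)), (np.float64(128.9), np.float64(5.17)), (np.float64(128.5), np.float64(5.47)), (np.float64(128.1), np.float64(5.88)), (np.float64(127.8), np.float64(7.79)), (np.float64(127.5), np.float64(8.51)), (np.float64(127.1), np.float64(7.72)), (np.float64(126.8), np.float64(8.3)), (np.float64(126.5), np.float64(9.33))]
right contact 131.64847200813733 t 28.925 hold [-2.86  0.38  6.17] [(np.float64(134.0), np.float64(-0.56)), (np.float64(133.4), np.float64(-0.27)), (np.float64(133.0), np.float64(-0.91)), (np.float64(132.5), np.float64(-0.14)), (np.float64(132.0), np.float64(-0.04)), (np.float64(131.6), np.float64(0.84)), (np.float64(131.2), np.float64(1.96)), (np.float64(130.6), np.float64(2.36)), (np.float64(130.1), np.float64(3.99)), (np.float64(129.6), np.float64(3.44)), (np.float64(129.1), np.float64(3.71)), (np.float64(128.6), np.float64(4.94)), (np.float64(128.2), np.float64(4.44)), (np.float64(127.8), np.float64(5.23)), (np.float64(127.4), np.float64(4.45)), (np.float64(127.0), np.float64(6.72))]
29.8667
```

```bash
cat > tag.py <<'E'
from lib import *
import cv2
a=np.radians(YAW); ux=np.array([np.cos(a),np.sin(a)]); p=np.array(PADS["left"])
W=lambda x,z:[*(p+ux*x),z]
goto(W(-46,190),RPY); move_l(W(-46,129),speed=100); wait(.2); f0=fz()
r=27
for th in np.radians([0,15,30,45,60,72,82,90]):
    cx=-68-r*np.sin(th)+1.5*np.cos(th); cz=102+r*np.cos(th)+1.5*np.sin(th)
    move_l(W(cx+11,cz),speed=40); print(np.degrees(th).round(),(fz()-f0).round(1))
z=103.5
for i in range(10):
    f=(fz()-f0)[2]
    if f>7: break
    z-=.5; move_l(W(cx+11,z),speed=10)
wait(.2); print("z",get_obs()["tcp_pos"],fz()-f0)
move_l(W(cx+11,200),speed=120); goto([430,60,330],RPY)
print(get_obs()["t"])
for n,(r0,r1,c0,c1) in(("scene",(145,270,290,440)),("top",(110,235,225,360))):
    im=get_image(n); cv2.imwrite(f"pics/{n}_end.png",cv2.resize(im[r0:r1,c0:c1,::-1],None,fx=4.7,fy=4.7,interpolation=cv2.INTER_CUBIC))
E
python3 tag.py
```

```text
0.0 [0.6 1.  0. ]
15.0 [-0.3  0.2  0.1]
30.0 [ 0.6 -0.1  0.7]
45.0 [ 0.2  0.3 -1. ]
60.0 [-0.3  0.  -0.5]
72.0 [ 0.6  1.2 -0.9]
82.0 [ 0.  -0.  -0.4]
90.0 [0.4 0.2 1.2]
z [500.62756985 146.7105736  103.46601959] [-2.19710843 -0.77454408  9.98229138]
36.6917
```

View pics/scene_end.png

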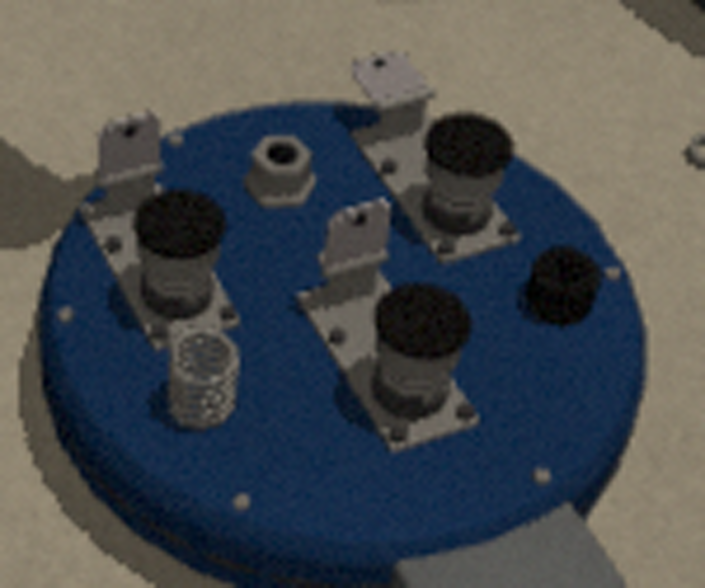

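The picture shows the left tag at crop (392,78) lying flat. The right tag (128,145) and rear tag (358,235) are still upright. The nut, bush and spare spring have not moved. The force reading shows the left tag pressed against its stop.

```bash
python3 -c "
from station import *
print(sign_off())"
```

```text
the job is handed in; nothing more can be done
None
```

I pressed all three pads by more than 3 mm and found the front-left mount softest (about 2.7 N where the other two took 6–9 N); its tag is down flat on its stop, the other two tags and the loose parts on the deck look unmoved, and the job is handed in.

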